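# Clamp a polymer coupon in the infrared press by three clicks of its slip clutch

## Task

Clamp the black coupon in the press for its infrared spectrum: swing the parked press arm home over it, easing it round rather than forcing it, then turn the round knob clockwise until the foot bears on the coupon and the knob's slip clutch starts to click. Give it exactly three clicks, then let go, leaving the coupon clamped where it lies and the things around the press undisturbed.

Things in the scene. Friction and masses are not known exactly. Their poses are not given: they have to be found in the camera images.
- press: Low grey base on an aluminium foot plate, 146 x 112 mm, 32 mm high, bolted down; origin at the centre of its underside, z up, front (-x) towards the robot. A steel crystal plate (52 mm disc, 4 mm thick) lies 34 mm in front of the origin, the arm's column stands 44 mm behind it. Carries arm, knob, pressing foot (foot_c0) and, inside the knob, the ball and pin of the slip clutch.
- swing_arm (a joint): Angle of the press's swing arm. 0 = home at its stop, pointing to the press's front, its foot over the crystal. Positive = swung out counterclockwise seen from above, to the press's -y side (robot's right); starts parked near 0.72. It clicks into two rests, parked and home: pushed at mid-beam it takes about 7 N to pass half way; from below about 0.3 it drops home by itself and stays.
- hinge (a point): Point on the arm's upright hinge axis, fixed to the press, 80 mm above the bench, level with the middle of the arm's beam. The aluminium beam is straight, 20 mm wide and 18 mm high, underside 71 mm above the bench, from 17 mm (hub) to 59 mm (end boss, 38 mm across, top 91 mm above the bench) out from this axis. Over 25 N of the fingers on beam (swing_arm_c1) or boss (swing_arm_c2) is forcing it.
- knob_grip (a point): On the knob's upright axis at mid-height, 105 mm above the bench, 78 mm from the hinge axis; rides with the arm, does not turn with the knob. The knob is round, black, fluted, 34 mm across and 24 mm high, its underside 2 mm above the arm's end boss. Clockwise from above lowers the foot, 25 mm a turn, from a start 1.5 to 5.5 mm above the coupon, against a steady drag of about 0.24 N m.
- knob_top (a point): Centre of the knob's top face. Once the foot bears, the knob's moment climbs for about 0.6 rad to 0.32 N m; there the clutch slips. Each click is a fall of the moment to nothing or below, then a new climb; clicks come about 30 degrees of turn apart. Let go, the knob settles in the nearest notch: short of the crest it springs back and that click is lost. Turned back, it lifts the foot.
- crystal (a point): Centre of the top face of the crystal plate, 36 mm above the bench: where the foot comes down when the arm is home.
- sample: The coupon: a flat square of black polymer, 22 x 22 x 6 mm, lying loose on the crystal plate, centred on the crystal to within 3 mm; origin at the centre of its underside.
- vial: Bystander: small amber glass vial with black cap, 22 mm in diameter, 52 mm high, standing loose on the bench left of the press; origin at the centre of its underside.
- box_small: Bystander: small optics box with clear lid, 40 x 40 x 20 mm, loose on the bench left of the press; origin at the centre of its underside.
- tube_short: Bystander: short black lens tube standing on end, 31 mm in diameter, 26 mm high, loose on the bench right of the press; origin at the centre of its underside.
Mind the look-alikes: they are no part of the job. Several things have the shape of the sample; the one meant has the colours described above.

How it is judged:
On the way, in this order (a step that is already met when the one before it is completed fails the run):
1. the arm is swung home over the coupon (value of joint swing_arm below 0.03 rad), for 0.2 s.
2. the foot bears on the coupon with the arm home (value of joint swing_arm below 0.05 rad and contact force between foot_c0 and sample above 5 N), for 0.2 s.
At the end, for the whole second after the job is handed in: the arm is home (within 0.03 rad), the foot presses the coupon with more than 8 N, the clutch rests three clicks on from where it was (pin and ball 13.5 to 16.9 mm apart; two clicks give 11.5 mm, three 15.3 mm, four 18.1 mm), and the coupon lies within 5 mm of the crystal's centre (value of joint swing_arm below 0.03 rad and contact force between foot_c0 and sample above 8 N and distance between clutch_pin and clutch_ball between 0.0135 and 0.0169 m and horizontal distance between sample and crystal below 0.005 m); the robot touches nothing.
It fails at once if the arm is forced: fingers on its beam or end boss with over 25 N (contact force between the fingers and swing_arm_c1 above 25 N or contact force between the fingers and swing_arm_c2 above 25 N).
It fails at once if the clutch is run on past four clicks (distance between clutch_pin and clutch_ball above 0.0191 m).
It fails at once if a bystander is pushed more than 15 mm from its place (distance of any of vial, box_small, tube_short from where it was at the start of the episode above 0.015 m).
It also fails if it takes over 72 s, if anything falls off the work surface, if the arm or the gripper's body presses on something with over 40 N, if the wrist force passes 120 N, or if a joint passes its speed limit or range.

## Robot

A 6-joint arm with a two-finger parallel gripper is mounted at the origin on a cart in front of the work surface, level with it; the furniture and walls round the work are solid. World frame = base frame: x ahead of the robot, y to its left, z up, the work surface at z = 0. Lengths are in m, angles in rad, forces in N, time in s.
With the tool pointing down it reaches from about 0.3 to 0.875 m from the base axis. Payload 6.4 kg.
Tool frame: the origin (TCP) lies between the finger pads; the fingertips stand 25 mm ahead of it and the grasp point (between the pads) lies 6 mm ahead of it (bot.tcp_to_tips is the distance from the TCP to the fingertips, in m); z points along the fingers, y is the line along which they close (so a half turn about z gives the same grasp; the last joint's range is limited). The gripper opens to 88 mm and grips with 3 to 60 N. Pads are 18 mm wide; open, the fingers measure 123 mm over their backs; the gripper's body (75 mm by 187 mm) begins 45 mm behind the grasp point.
Start: joints at [0.96, 0.181, 1.607, -0, 1.354, -0.206], TCP at [0.226, 0.529, 0.264] pointing down, gripper open.
Joint ranges: [-2.99, 2.99], [-0.89, 2.07], [0.3, 2.58], [-1.14, 4.28], [0, 2.63], [-3.12, 3.12]. Speed limits (rad/s): [2.57, 2.57, 3.01, 3.14, 3.14, 3.14].

## Interface

Orientations are given as a unit quaternion [x, y, z, w].
In Python, from workcell import monitor, viewer, bot gives the robot as it stands. The module is installed in compiled form; this text tells all that it offers.
- The arm moves only by the shell command python3 -m creep 'ROWS'. ROWS is JSON, a list of rows, each a list of 3 entries, a list of its own where there are three numbers: the gripper's target within -1 to 1 (shut at 1, half-way at 0, fully open at -1), then the shift along the world's x, y, z scaled (see below), then the turn about the world's z scaled (see below). A call has exactly 5 rows; each row is the pose to reach, as a shift and turn from the pose commanded when the call began; what a row does not reach only later rows make up. The controller multiplies each number of a shift by 200 mm and each number of a turn by 60 degrees. A row lasts 1/12 s, in which the tool goes at most 41.7 mm and 7.16 degrees, less where a joint would pass 70% of its speed; a pose out of reach is approached as far as the arm can. A call with a number of a shift or a turn outside -1 to 1 is refused whole. A call with a gripper value outside its range is refused whole. The fingers move at their own pace and stop on an object; the grip force is fixed at half the most. Time passes only in rows, so rows that repeat a pose let the fingers close, or fill a call up. It gives the time, the measured TCP pose, the force, the opening and the grip force at its end, in the units of the state.
- monitor.read_state(): the state, without advancing time (a new reading comes with each control period).
- viewer.camera(name): name is "side" or "top"; returns the picture (480x640x3 uint8, red, green, blue); there is no depth.
- viewer.calibration(name): a dict with "fx", "fy", "cx", "cy" (pixels), "pose" (4x4, takes a point from camera to world coordinates). Camera axes: x right, y down, z forward; pixel columns grow to the right and rows downward; lengths in m; the calibration is good to about 2 mm. A picture is of the moment at which its call begins. calibration takes no time and is no camera call.
- bot.sign_off(): hands the job in; it is judged then, once.
The state is a dict: "t": time; "joints": joint angles; "dq": joint speeds; "joint_efforts": joint torques, N m; "eef_pos": TCP position; "ee_rot": TCP orientation; "wrist_force": force on the tool from outside, world axes, zero at the start; "wrist_torque": the same for the moment, N m; "finger_gap": opening from 0.0 (shut) to 1.0 (fully open); "finger_force": force on a finger pad.
Only numpy, scipy, OpenCV 4.12 (cv2) and the standard library are available. Lean on these libraries where they do the work, as an engineer would, in place of code of your own. Each camera call takes 0.05 s, during which the arm holds its last target. There are 200 camera calls.

## Working session

There is one attempt and no reset: what is moved stays moved. The work goes in short steps, Python scripts to look and compute and a shell command to move; the robot and the scene stay as the last step left them, time stands still between calls to the robot, and variables do not carry over. Pictures are saved under pics/ and viewed, at most 10 in all, crops included, and the job is handed in when it is done.

```bash
mkdir -p pics
python3 - <<'E'
from workcell import monitor, viewer, bot
import cv2,numpy as np
for n in("top","side"):
    im=viewer.camera(n); cv2.imwrite(f"pics/{n}0.png",im[:,:,::-1]); c=viewer.calibration(n)
    print(n,c["fx"],c["cx"],c["cy"],np.round(c["pose"],3).tolist())
print(monitor.read_state())
E
```

```text
top 540.4486558669579 315.7394840181636 249.05957705036582 [[-0.022, -0.988, 0.152, 0.383], [-0.999, 0.028, 0.039, 0.178], [-0.043, -0.151, -0.988, 0.933], [0.0, 0.0, 0.0, 1.0]]
side 564.1822164182998 312.4610664283875 242.659149511168 [[0.077, -0.721, 0.688, -0.064], [-0.997, -0.047, 0.063, 0.139], [-0.013, -0.691, -0.723, 0.693], [0.0, 0.0, 0.0, 1.0]]
{'t': 0.1, 'joints': array([ 9.59704754e-01,  1.81447929e-01,  1.60783806e+00, -2.89943226e-05,
        1.35381730e+00, -2.06331982e-01]), 'dq': array([ 6.47057658e-04, -1.70751513e-03, -3.49904923e-03, -7.77161755e-04,
       -8.48071521e-04, -8.64759111e-05]), 'joint_efforts': array([ 5.22860500e-04, -4.34818733e+01, -3.42694509e+01,  7.02990498e-02,
        3.40387621e-02,  2.38259247e-05]), 'eef_pos': array([0.22619674, 0.5281844 , 0.2629446 ]), 'ee_rot': array([ 2.00997999e-01,  9.79591361e-01, -6.98731383e-04, -2.87195492e-04]), 'wrist_force': array([ 0.57579438, -0.72971743,  0.50186285]), 'wrist_torque': array([ 0.02893442,  0.05894638, -0.01932949]), 'finger_force': 0.0, 'finger_gap': 1.0031143401344513}
```

View pics/top0.png

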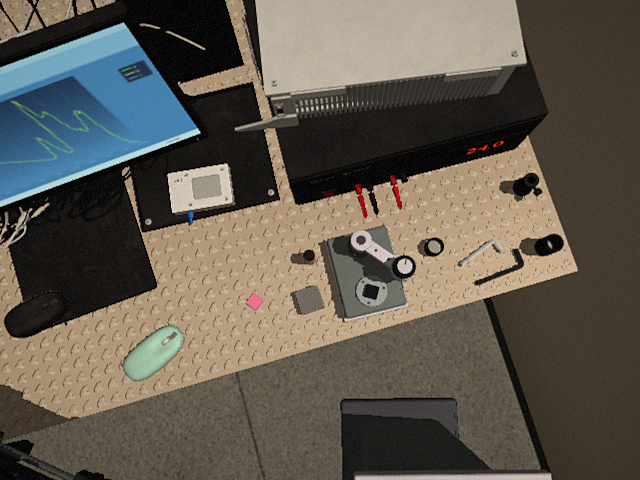

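View pics/side0.png

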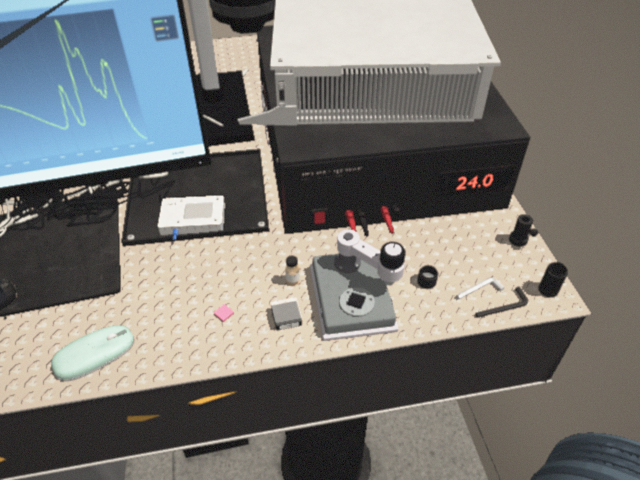

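Top view: the black coupon is at (372,291) on the steel disc, the hub at about (360,242) and the knob at (403,266). Bystanders are the vial (308,256), box (308,299) and tube (432,246). Sample look-alikes are the pink square (255,301), which is the wrong colour and off the press, and possibly the grey box (308,299), which is too large. I'll measure, then confirm in one crop.

```bash
cat > h.py <<'E'
from workcell import monitor, viewer, bot
import cv2,numpy as np
def ray(n,u,v,z):
    c=viewer.calibration(n);P=np.array(c["pose"])
    d=P[:3,:3]@[(u-c["cx"])/c["fx"],(v-c["cy"])/c["fy"],1]
    return P[:3,3]+d*(z-P[2,3])/d[2]
def pix(n,p):
    c=viewer.calibration(n);P=np.array(c["pose"]);q=P[:3,:3].T@(np.array(p)-P[:3,3])
    return c["fx"]*q[0]/q[2]+c["cx"],c["fy"]*q[1]/q[2]+c["cy"]
E
python3 - <<'E'
from h import *
a=cv2.imread("pics/top0.png")[215:335,285:455];b=cv2.imread("pics/side0.png")[220:340,265:435]
cv2.imwrite("pics/crop0.png",np.vstack([cv2.resize(x,None,fx=4,fy=4,interpolation=cv2.INTER_CUBIC)[:,:680] for x in(a,)]))
cv2.imwrite("pics/crop1.png",cv2.resize(b,None,fx=4,fy=4,interpolation=cv2.INTER_CUBIC))
for n,s in(("top",[("hub",360,241,.09),("knob",404,265,.117),("crystal",371,291,.036),("coupon",372,292,.042),("vial",308,254,.052),("box",308,299,.02),("tube",432,245,.026)]),("side",[("hub",347,239,.09),("knob",393,250,.117),("crystal",356,301,.036),("tube",428,272,.026)])):
    for k,u,v,z in s: print(n,k,ray(n,u,v,z).round(3))
E
```

```text
top hub [0.523 0.141 0.09 ]
top knob [0.48  0.077 0.117]
top crystal [0.448 0.123 0.036]
top coupon [0.446 0.122 0.042]
top vial [0.511 0.226 0.052]
top box [0.438 0.229 0.02 ]
top tube [0.524 0.017 0.026]
side hub [0.521 0.14  0.09 ]
side knob [0.478 0.076 0.117]
side crystal [0.448 0.123 0.036]
side tube [0.52  0.013 0.026]
```

View pics/crop0.png

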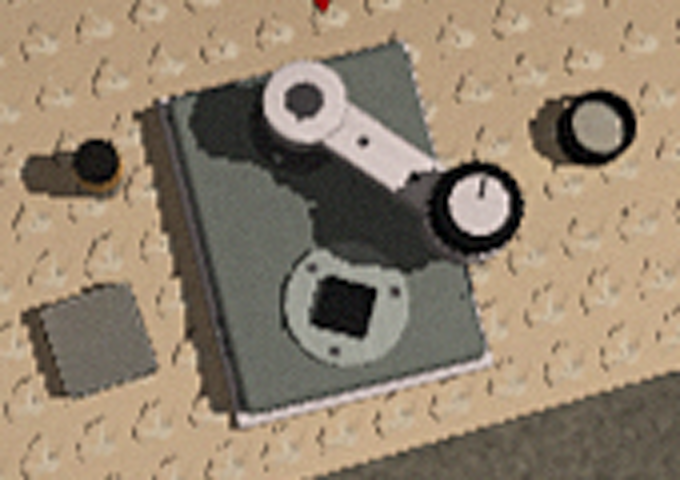

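View pics/crop1.png

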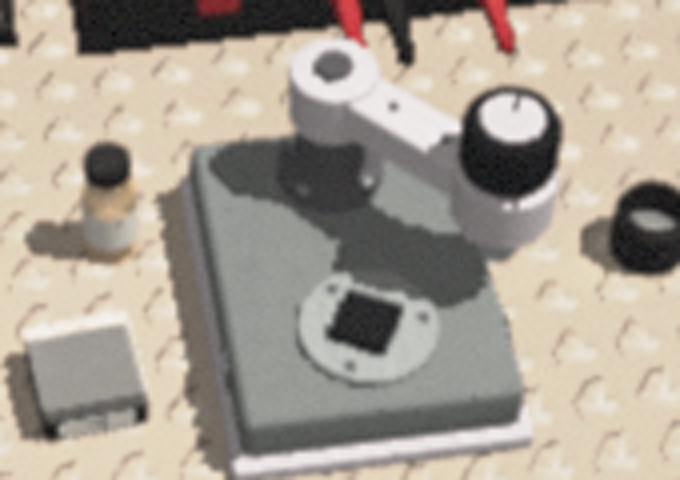

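The crop confirms the black square on the steel disc is the sample. The geometry agrees with the text: hub to crystal is 76 mm, hub to knob 77 mm, and the arm angle about 0.75 rad. I'll cage the knob above the boss and lead it round, with the fingers touching neither beam nor boss. First the approach, turning the tool towards a finger line of about 150° so the wrist has clockwise range.

```bash
python3 -m creep '[[-1,[0,-0.2,0],0.11],[-1,[0,-0.4,0],0.22],[-1,[0,-0.6,0],0.33],[-1,[0,-0.8,0],0.44],[-1,[0,-1,0],0.55]]'
python3 -m creep '[[-1,[0.12,-0.2,0],0.11],[-1,[0.24,-0.4,0],0.22],[-1,[0.36,-0.6,0],0.33],[-1,[0.48,-0.8,0],0.44],[-0.4,[0.6,-1,0],0.55]]'
python3 -c "
from h import *
print(ray('top',300,203,0).round(3),ray('side',290,225,0).round(3),monitor.read_state()['joints'].round(2))"
```

```text
t: 0.52
eef_pos: [0.2257, 0.3283, 0.263]
ee_rot: [-0.086, 0.996, -0.0, -0.0]
wrist_force: [0.9, -0.9, 0.3]
finger_gap: 1.0
finger_force: 0.0
t: 0.93
eef_pos: [0.3104, 0.1914, 0.2638]
ee_rot: [-0.317, 0.949, 0.0, 0.0]
wrist_force: [0.6, -0.1, -0.0]
finger_gap: 0.948
finger_force: 0.0
[0.61  0.241 0.   ] [0.636 0.242 0.   ] [ 0.22 -0.34  2.09  0.    1.39 -1.99]
```

```bash
python3 -m creep '[[-0.4,[0.15,-0.1,0],0.1],[-0.4,[0.3,-0.2,0],0.2],[-0.4,[0.45,-0.3,0],0.3],[-0.4,[0.6,-0.4,0],0.36],[-0.4,[0.6,-0.4,0],0.36]]'
```

```text
t: 1.35
eef_pos: [0.4341, 0.1095, 0.2637]
ee_rot: [-0.486, 0.874, -0.001, 0.0]
wrist_force: [-1.2, 0.1, 0.4]
finger_gap: 0.701
finger_force: 0.0
```

```bash
python3 -m creep '[[-0.4,[0.1,-0.08,-0.1],0],[-0.4,[0.225,-0.165,-0.2],0],[-0.4,[0.225,-0.165,-0.35],0],[-0.4,[0.225,-0.165,-0.45],0],[-0.4,[0.225,-0.165,-0.45],0]]'
python3 - <<'E'
from h import *
s=monitor.read_state();print(s['eef_pos'].round(4),s['wrist_force'].round(1),s['joints'].round(2))
a=viewer.camera("side")[:,:,::-1];cv2.imwrite("pics/s1.png",cv2.resize(a[150:350,240:480],None,fx=3,fy=3))
E
```

```text
t: 1.77
eef_pos: [0.4717, 0.08, 0.1692]
ee_rot: [-0.486, 0.874, 0.003, -0.004]
wrist_force: [-0.8, 0.3, -0.9]
finger_gap: 0.7
finger_force: 0.0
[0.4717 0.08   0.1692] [-0.8  0.3 -0.9] [-0.08  0.08  1.92  0.    1.14 -2.67]
```

View pics/s1.png

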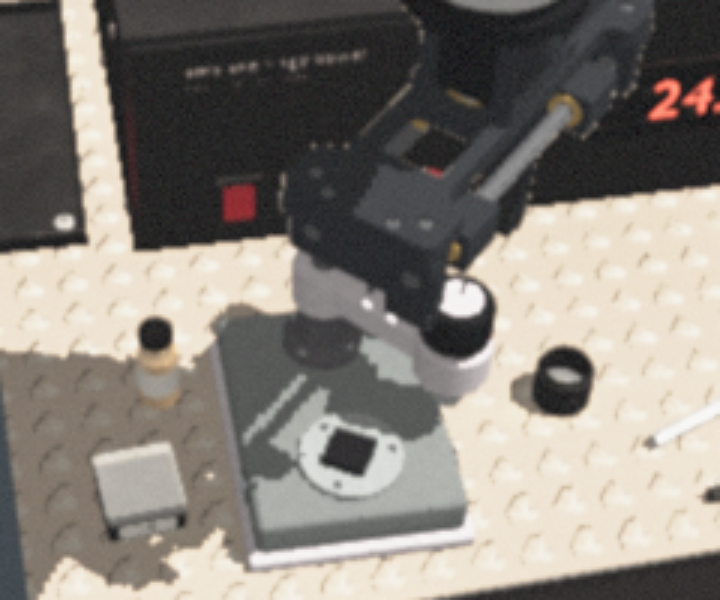

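The gripper stands above the knob (at about (460,300) in the crop), with the fingers either side and nothing touched. Going down to straddle the knob.

```bash
python3 -m creep '[[-0.4,[0.035,-0.017,0],0],[-0.4,[0.035,-0.017,-0.08],0],[-0.4,[0.035,-0.017,-0.16],0],[-0.4,[0.035,-0.017,-0.23],0],[-0.4,[0.035,-0.017,-0.23],0]]'
```

```text
t: 2.23
eef_pos: [0.4821, 0.0766, 0.1275]
ee_rot: [-0.487, 0.874, 0.0, -0.0]
wrist_force: [0.1, 0.7, 0.8]
finger_gap: 0.704
finger_force: 0.0
```

```bash
python3 -m creep '[[-0.2,[0,0,0],0],[-0.1,[0,0,0],0],[0,[0,0,0],0],[0,[0,0,0],0],[0,[0,0,0],0]]'
python3 - <<'E'
import numpy as np
H=np.array([.522,.14])
for a in(.72,.6,.5,.4,.3,.2,.1,0):
    t=np.radians(193)+a;print(a,(H+.078*np.array([np.cos(t),np.sin(t)])).round(4))
E
```

```text
t: 2.65
eef_pos: [0.4828, 0.0764, 0.1287]
ee_rot: [-0.487, 0.874, -0.0, 0.001]
wrist_force: [-0.6, 0.3, -0.1]
finger_gap: 0.504
finger_force: 0.0
0.72 [0.4764 0.0767]
0.6 [0.4692 0.0826]
0.5 [0.4637 0.0882]
0.4 [0.4588 0.0942]
0.3 [0.4546 0.1008]
0.2 [0.451  0.1077]
0.1 [0.4481 0.115 ]
0 [0.446  0.1225]
```

```bash
python3 -m creep '[[0,[0,0,-0.02],0],[0,[-0.015,0,-0.037],0],[0,[-0.03,0,-0.037],0],[0,[-0.05,0.015,-0.037],0],[0,[-0.068,0.03,-0.037],0]]'
```

```text
t: 3.07
eef_pos: [0.4684, 0.0821, 0.1204]
ee_rot: [-0.486, 0.874, -0.0, -0.0]
wrist_force: [1.6, -4.3, -0.7]
finger_gap: 0.506
finger_force: 1.9
```

```bash
python3 -m creep '[[0,[-0.014,0.014,0],0],[0,[-0.028,0.028,0],0],[0,[-0.04,0.043,0],0],[0,[-0.052,0.058,0],0],[0,[-0.063,0.075,0],0]]'
```

```text
t: 3.48
eef_pos: [0.456, 0.0976, 0.1207]
ee_rot: [-0.487, 0.874, -0.0, 0.0]
wrist_force: [0.6, -3.0, 0.7]
finger_gap: 0.5
finger_force: 1.2
```

```bash
python3 -m creep '[[0,[-0.01,0.02,0],0],[0,[-0.02,0.037,0],0],[0,[-0.028,0.055,0],0],[0,[-0.036,0.072,0],0],[0,[-0.042,0.088,0],0]]'
```

```text
t: 3.9
eef_pos: [0.4472, 0.1157, 0.1203]
ee_rot: [-0.487, 0.874, 0.0, -0.0]
wrist_force: [-0.3, 0.1, 0.1]
finger_gap: 0.5
finger_force: 0.0
```

```bash
python3 -m creep '[[0,[-0.005,0.015,0],0],[0,[-0.008,0.026,0],0],[0,[-0.01,0.037,0],0],[0,[-0.01,0.037,0],0],[0,[-0.01,0.037,0],0]]'
python3 - <<'E'
from h import *
for n in("top","side"):
    a=viewer.camera(n)[:,:,::-1];cv2.imwrite(f"pics/{n}2.png",cv2.resize(a[180:340,260:480],None,fx=3,fy=3))
E
```

```text
t: 4.32
eef_pos: [0.4457, 0.1225, 0.1204]
ee_rot: [-0.487, 0.874, -0.0, 0.0]
wrist_force: [-0.6, -0.1, 0.5]
finger_gap: 0.499
finger_force: 0.0
```

View pics/side2.png

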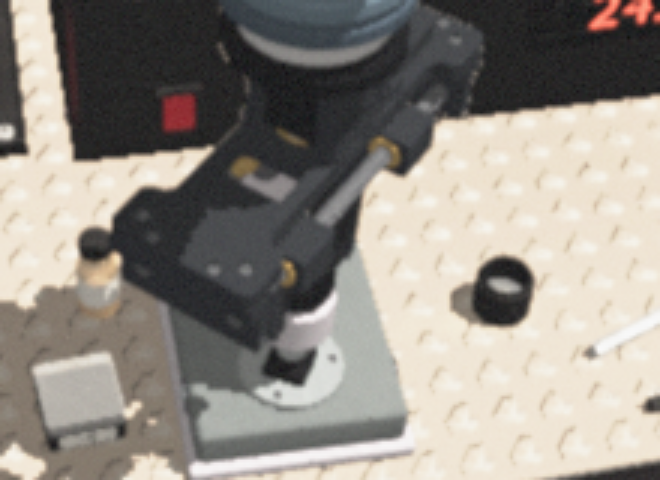

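The boss (about (305,325) in the crop) stands over the coupon and crystal, no contact force remains, and the bystanders are in place. Gripping the knob.

```bash
python3 -m creep '[[0.1,[0,0,0],0],[0.2,[0,0,0],0],[0.4,[0,0,0],0],[1,[0,0,0],0],[1,[0,0,0],0]]'; python3 -c "
from h import *
s=monitor.read_state();print(s['wrist_torque'].round(3),s['wrist_force'].round(2),s['joints'].round(2))"
```

```text
t: 4.83
eef_pos: [0.4476, 0.1213, 0.1209]
ee_rot: [-0.486, 0.874, -0.002, 0.002]
wrist_force: [6.4, -5.0, -4.5]
finger_gap: 0.372
finger_force: 29.9
[-0.626 -0.914 -0.029] [ 6.43 -5.03 -4.46] [ 0.01  0.12  2.   -0.    1.02 -2.58]
```

```bash
cat > r.py <<'E'
from h import *
s=monitor.read_state();q=s['ee_rot']
print('  phi',round(2*np.degrees(np.arctan2(q[1],q[0]))-90,1),'T',s['wrist_torque'].round(3),'q6',s['joints'][5].round(3))
E
python3 -m creep '[[1,[0.009,-0.005,0],0],[1,[0.009,-0.005,0],-0.06],[1,[0.009,-0.005,0],-0.12],[1,[0.009,-0.005,0],-0.167],[1,[0.009,-0.005,0],-0.167]]'; python3 r.py
python3 -m creep '[[1,[0,0,0],-0.06],[1,[0,0,0],-0.12],[1,[0,0,0],-0.167],[1,[0,0,0],-0.167],[1,[0,0,0],-0.167]]'; python3 r.py
```

```text
t: 5.25
eef_pos: [0.4477, 0.1213, 0.1207]
ee_rot: [-0.408, 0.913, -0.0, 0.0]
wrist_force: [1.0, -0.5, 2.4]
finger_gap: 0.37
finger_force: 29.9
  phi 138.1 T [0.07  0.081 0.24 ] q6 -2.403
t: 5.67
eef_pos: [0.4477, 0.1214, 0.1207]
ee_rot: [-0.328, 0.945, -0.0, 0.0]
wrist_force: [1.0, -1.5, 3.0]
finger_gap: 0.372
finger_force: 29.9
  phi 128.3 T [0.095 0.003 0.232] q6 -2.232
```

```bash
for i in 1; do :; done
python3 -m creep '[[1,[0,0,0],-0.06],[1,[0,0,0],-0.12],[1,[0,0,0],-0.167],[1,[0,0,0],-0.167],[1,[0,0,0],-0.167]]' | grep -E "t:|force"; python3 r.py
python3 -m creep '[[1,[0,0,0],-0.06],[1,[0,0,0],-0.12],[1,[0,0,0],-0.167],[1,[0,0,0],-0.167],[1,[0,0,0],-0.167]]' | grep -E "t:|force"; python3 r.py
```

```text
t: 6.08
ee_rot: [-0.245, 0.97, 0.0, 0.0]
wrist_force: [0.5, -0.3, 4.1]
finger_force: 29.9
  phi 118.3 T [0.269 0.031 0.189] q6 -2.057
t: 6.5
ee_rot: [-0.159, 0.987, 0.0, 0.0]
wrist_force: [0.3, 1.6, 4.2]
finger_force: 29.9
  phi 108.3 T [0.466 0.032 0.203] q6 -1.883
```

```bash
python3 -m creep '[[1,[0,0,0],-0.06],[1,[0,0,0],-0.12],[1,[0,0,0],-0.167],[1,[0,0,0],-0.167],[1,[0,0,0],-0.167]]' | grep -E "t:|force"; python3 r.py
python3 -m creep '[[1,[0,0,0],-0.06],[1,[0,0,0],-0.12],[1,[0,0,0],-0.167],[1,[0,0,0],-0.167],[1,[0,0,0],-0.167]]' | grep -E "t:|force"; python3 r.py
```

```text
t: 6.92
ee_rot: [-0.073, 0.997, 0.0, 0.0]
wrist_force: [0.9, 3.6, 5.3]
finger_force: 29.9
  phi 98.3 T [ 0.65  -0.076  0.254] q6 -1.708
t: 7.33
ee_rot: [0.015, 1.0, 0.0, 0.0]
wrist_force: [0.7, 3.3, 6.9]
finger_force: 29.9
  phi 88.3 T [ 0.725 -0.099  0.253] q6 -1.533
```

```bash
python3 -m creep '[[1,[0,0,0],-0.06],[1,[0,0,0],-0.12],[1,[0,0,0],-0.167],[1,[0,0,0],-0.167],[1,[0,0,0],-0.167]]' | grep -E "t:|force"; python3 r.py
```

```text
t: 7.75
ee_rot: [0.102, 0.995, 0.001, 0.0]
wrist_force: [1.5, 3.5, 5.1]
finger_force: 29.9
  phi 78.3 T [ 0.8   -0.114  0.258] q6 -1.358
```

```bash
python3 -m creep '[[1,[0,0,0],-0.06],[1,[0,0,0],-0.12],[1,[0,0,0],-0.167],[1,[0,0,0],-0.167],[1,[0,0,0],-0.167]]' | grep -E "t:|force"; python3 r.py
```

```text
t: 8.17
ee_rot: [0.189, 0.982, 0.001, 0.0]
wrist_force: [0.7, 4.0, 4.8]
finger_force: 29.9
  phi 68.3 T [ 0.883 -0.181  0.266] q6 -1.183
```

```bash
python3 -m creep '[[1,[0,0,0],-0.04],[1,[0,0,0],-0.083],[1,[0,0,0],-0.083],[1,[0,0,0],-0.083],[1,[0,0,0],-0.083]]' | grep -E "t:|force"; python3 r.py
python3 -m creep '[[1,[0,0,0],-0.04],[1,[0,0,0],-0.083],[1,[0,0,0],-0.083],[1,[0,0,0],-0.083],[1,[0,0,0],-0.083]]' | grep -E "t:|force"; python3 r.py
```

```text
t: 8.58
ee_rot: [0.231, 0.973, 0.001, 0.0]
wrist_force: [0.6, 4.2, 5.0]
finger_force: 29.9
  phi 63.3 T [ 0.974 -0.278  0.246] q6 -1.097
t: 9.0
ee_rot: [0.273, 0.962, 0.001, 0.001]
wrist_force: [1.4, 4.0, 5.2]
finger_force: 29.9
  phi 58.3 T [ 1.094 -0.352  0.319] q6 -1.01
```

```bash
python3 -m creep '[[1,[0,0,0],-0.04],[1,[0,0,0],-0.083],[1,[0,0,0],-0.083],[1,[0,0,0],-0.083],[1,[0,0,0],-0.083]]' | grep -E "t:|force"; python3 r.py
python3 -m creep '[[1,[0,0,0],-0.04],[1,[0,0,0],-0.083],[1,[0,0,0],-0.083],[1,[0,0,0],-0.083],[1,[0,0,0],-0.083]]' | grep -E "t:|force"; python3 r.py
```

```text
t: 9.42
ee_rot: [0.314, 0.949, 0.001, 0.001]
wrist_force: [1.6, 4.7, 4.9]
finger_force: 29.9
  phi 53.3 T [ 1.05  -0.359  0.265] q6 -0.923
t: 9.83
ee_rot: [0.356, 0.935, 0.001, 0.001]
wrist_force: [1.6, 4.9, 4.8]
finger_force: 29.9
  phi 48.3 T [ 1.015 -0.339  0.044] q6 -0.836
```

```bash
python3 -m creep '[[1,[0,0,0],-0.04],[1,[0,0,0],-0.083],[1,[0,0,0],-0.083],[1,[0,0,0],-0.083],[1,[0,0,0],-0.083]]' | grep -E "t:|wrist_force"; python3 r.py
python3 -m creep '[[1,[0,0,0],-0.04],[1,[0,0,0],-0.083],[1,[0,0,0],-0.083],[1,[0,0,0],-0.083],[1,[0,0,0],-0.083]]' | grep -E "t:|wrist_force"; python3 r.py
python3 -m creep '[[1,[0,0,0],-0.04],[1,[0,0,0],-0.083],[1,[0,0,0],-0.083],[1,[0,0,0],-0.083],[1,[0,0,0],-0.083]]' | grep -E "t:|wrist_force"; python3 r.py
```

```text
t: 10.25
ee_rot: [0.396, 0.918, 0.001, 0.001]
wrist_force: [1.6, 5.0, 4.9]
  phi 43.3 T [ 0.939 -0.452 -0.165] q6 -0.748
t: 10.67
ee_rot: [0.435, 0.9, 0.001, 0.001]
wrist_force: [1.8, 5.2, 4.2]
  phi 38.4 T [ 1.056 -0.532  0.138] q6 -0.662
t: 11.08
ee_rot: [0.474, 0.881, 0.001, 0.001]
wrist_force: [2.7, 6.2, 3.7]
  phi 33.4 T [ 1.023 -0.579  0.31 ] q6 -0.575
```

First click came at a finger angle of about 45°, and the moment is climbing again.

```bash
python3 -m creep '[[1,[0,0,0],-0.04],[1,[0,0,0],-0.083],[1,[0,0,0],-0.083],[1,[0,0,0],-0.083],[1,[0,0,0],-0.083]]' | grep -E "t:|wrist_force"; python3 r.py
python3 -m creep '[[1,[0,0,0],-0.04],[1,[0,0,0],-0.083],[1,[0,0,0],-0.083],[1,[0,0,0],-0.083],[1,[0,0,0],-0.083]]' | grep -E "t:|wrist_force"; python3 r.py
python3 -m creep '[[1,[0,0,0],-0.04],[1,[0,0,0],-0.083],[1,[0,0,0],-0.083],[1,[0,0,0],-0.083],[1,[0,0,0],-0.083]]' | grep -E "t:|wrist_force"; python3 r.py
```

```text
t: 11.5
ee_rot: [0.512, 0.859, 0.001, 0.001]
wrist_force: [1.9, 6.1, 2.8]
  phi 28.4 T [ 0.99  -0.627  0.311] q6 -0.488
t: 11.92
ee_rot: [0.549, 0.836, 0.001, 0.001]
wrist_force: [2.6, 6.6, 4.1]
  phi 23.5 T [ 1.036 -0.639  0.275] q6 -0.401
t: 12.33
ee_rot: [0.585, 0.811, 0.001, 0.001]
wrist_force: [3.0, 6.0, 3.4]
  phi 18.5 T [ 0.93  -0.647  0.145] q6 -0.314
```

```bash
python3 -m creep '[[1,[0,0,0],-0.04],[1,[0,0,0],-0.083],[1,[0,0,0],-0.083],[1,[0,0,0],-0.083],[1,[0,0,0],-0.083]]' | grep -E "t:|wrist_force"; python3 r.py
python3 -m creep '[[1,[0,0,0],-0.04],[1,[0,0,0],-0.083],[1,[0,0,0],-0.083],[1,[0,0,0],-0.083],[1,[0,0,0],-0.083]]' | grep -E "t:|wrist_force"; python3 r.py
```

```text
t: 12.75
ee_rot: [0.619, 0.785, 0.001, 0.001]
wrist_force: [3.8, 6.2, 2.9]
  phi 13.4 T [ 0.883 -0.685 -0.159] q6 -0.227
t: 13.17
ee_rot: [0.653, 0.758, 0.001, 0.001]
wrist_force: [3.2, 5.5, 1.6]
  phi 8.5 T [ 0.954 -0.799  0.115] q6 -0.14
```

```bash
python3 -m creep '[[1,[0.001,0.003,0],-0.04],[1,[0.003,0.007,0],-0.083],[1,[0.003,0.007,0],-0.083],[1,[0.003,0.007,0],-0.083],[1,[0.003,0.007,0],-0.083]]' | grep -E "t:|eef|wrist_force"; python3 r.py
python3 -m creep '[[1,[0,0,0],-0.04],[1,[0,0,0],-0.083],[1,[0,0,0],-0.083],[1,[0,0,0],-0.083],[1,[0,0,0],-0.083]]' | grep -E "t:|wrist_force"; python3 r.py
python3 -m creep '[[1,[0,0,0],-0.04],[1,[0,0,0],-0.083],[1,[0,0,0],-0.083],[1,[0,0,0],-0.083],[1,[0,0,0],-0.083]]' | grep -E "t:|wrist_force"; python3 r.py
```

```text
t: 13.58
eef_pos: [0.4486, 0.1225, 0.1208]
ee_rot: [0.685, 0.729, 0.0, 0.001]
wrist_force: [1.6, 0.3, 5.4]
  phi 3.5 T [-0.071 -0.406  0.319] q6 -0.05
t: 14.0
ee_rot: [0.716, 0.698, 0.0, 0.001]
wrist_force: [2.0, -1.5, 4.8]
  phi -1.5 T [-0.222 -0.55   0.342] q6 0.037
t: 14.42
ee_rot: [0.746, 0.666, 0.0, 0.001]
wrist_force: [2.8, -1.6, 5.1]
  phi -6.4 T [-0.38  -0.607  0.314] q6 0.123
```

```bash
python3 -m creep '[[1,[0,0,0],-0.04],[1,[0,0,0],-0.083],[1,[0,0,0],-0.083],[1,[0,0,0],-0.083],[1,[0,0,0],-0.083]]' | grep -E "t:|wrist_force"; python3 r.py
```

```text
t: 14.83
ee_rot: [0.774, 0.633, 0.001, 0.001]
wrist_force: [4.4, -1.8, 4.8]
  phi -11.4 T [-0.452 -0.787  0.191] q6 0.21
```

```bash
python3 -m creep '[[1,[0,0,0],-0.04],[1,[0,0,0],-0.083],[1,[0,0,0],-0.083],[1,[0,0,0],-0.083],[1,[0,0,0],-0.083]]' | grep -E "t:|wrist_force"; python3 r.py
```

```text
t: 15.25
ee_rot: [0.801, 0.599, 0.001, 0.001]
wrist_force: [5.1, -2.8, 4.6]
  phi -16.4 T [-0.617 -0.891 -0.148] q6 0.297
```

```bash
python3 -m creep '[[1,[0,0,0],-0.02],[1,[0,0,0],-0.04],[1,[0,0,0],-0.04],[1,[0,0,0],-0.04],[1,[0,0,0],-0.04]]' | grep -E "t:|wrist_force"; python3 r.py
```

```text
t: 15.67
ee_rot: [0.813, 0.582, 0.001, 0.001]
wrist_force: [4.7, -2.9, 3.8]
  phi -18.8 T [-0.582 -0.899 -0.031] q6 0.339
```

The third click is made and the knob sits in its notch with the moment near zero. Letting go and lifting straight up.

```bash
python3 -m creep '[[0.1,[0,0,0],0],[0,[0,0,0],0],[-0.2,[0,0,0],0],[-0.4,[0,0,0],0],[-0.4,[0,0,0],0]]'
python3 -m creep '[[-0.4,[0,0,0],0],[-0.4,[0,0,0.1],0],[-0.4,[0,0,0.25],0],[-0.4,[0,0,0.4],0],[-0.4,[0,0,0.6],0]]'
python3 -m creep '[[-0.4,[0,0,0],0],[-0.4,[-0.2,0,0],0],[-0.4,[-0.4,0,0],0],[-0.4,[-0.6,0,0],0],[-0.4,[-0.6,0,0],0]]'
python3 - <<'E'
from h import *
a=viewer.camera("side")[:,:,::-1];cv2.imwrite("pics/s3.png",cv2.resize(a[180:340,260:480],None,fx=3,fy=3))
E
```

```text
t: 16.08
eef_pos: [0.4471, 0.123, 0.1198]
ee_rot: [0.814, 0.581, -0.001, -0.001]
wrist_force: [0.2, 0.1, 0.1]
finger_gap: 0.694
finger_force: 0.0
t: 16.5
eef_pos: [0.4463, 0.1228, 0.2397]
ee_rot: [0.814, 0.581, -0.002, -0.001]
wrist_force: [0.6, 0.1, -1.0]
finger_gap: 0.7
finger_force: 0.0
t: 16.92
eef_pos: [0.3216, 0.1233, 0.2388]
ee_rot: [0.814, 0.582, -0.001, -0.001]
wrist_force: [0.2, 0.2, -0.5]
finger_gap: 0.699
finger_force: 0.0
```

View pics/s3.png

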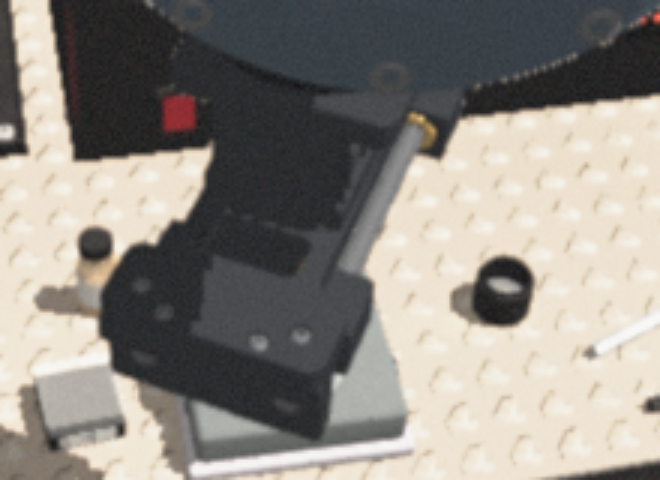

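The gripper hides the press, and the bystanders look unmoved. Moving aside for one last look.

```bash
python3 -m creep '[[-0.4,[0,0.15,0.05],0],[-0.4,[0,0.35,0.1],0],[-0.4,[0,0.55,0.1],0],[-0.4,[0,0.75,0.1],0],[-0.4,[0,0.95,0.1],0]]' | grep -E "t:|eef|wrist"
python3 - <<'E'
from h import *
a=viewer.camera("top")[:,:,::-1];b=viewer.camera("side")[:,:,::-1]
cv2.imwrite("pics/f.png",np.hstack([cv2.resize(x[190:340,y:y+130],None,fx=3,fy=3,interpolation=cv2.INTER_CUBIC) for x,y in((a,320),(b,310))]))
H=np.array([.522,.14,.117]);print('home knob px',pix('top',[.4469,.1219,.117]),pix('side',[.4469,.1219,.117]))
E
```

```text
t: 17.38
eef_pos: [0.3289, 0.3155, 0.2607]
ee_rot: [0.814, 0.581, 0.001, 0.0]
wrist_force: [1.3, -0.5, 0.9]
home knob px (np.float64(375.1123199795649), np.float64(287.8033987324342)) (np.float64(359.38567848135966), np.float64(265.087483188957))
```

View pics/f.png

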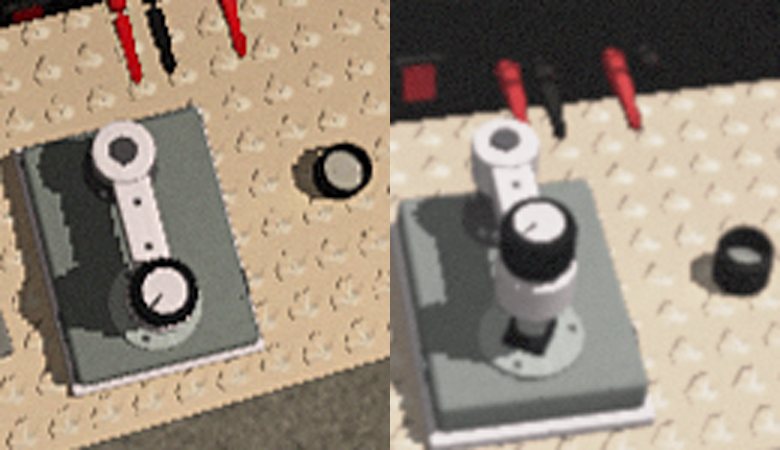

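The knob centre at top (375,287) matches the computed home position (375,288). Its mark has turned about 210°, which is the 43° arm swing plus the 167° I turned, so nothing slipped or sprang back. The foot is on the coupon and the tube is in place. Handing in.

```bash
python3 -c "
from workcell import bot
print(bot.sign_off())"
```

```text
the job is handed in; nothing more can be done
None
```

The press arm is home, the coupon is clamped with exactly three clicks counted from the knob's moment, the gripper is clear, and the job was handed in at about 17.5 s; the sign-off returned no verdict.

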